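# Spring open the long instrument case

### The job

Two shut instrument cases stand on the bench. Press down the release tab on the front of the longer case so that its lid springs up, then push that lid right back, past upright, until it rests fully open by itself. Only press and push: pick nothing up, leave the shorter case shut and its tab alone, leave the loose things where they are, and end clear of everything.

Things in the scene. Friction and masses are not known exactly. Their poses are not given: they have to be found in the camera images.
- long_case: instrument case of dark plastic, 260 mm long (its y) by 150 mm deep (its x), rim 60 mm above the bench, 82 mm high with its lid shut; it does not shift on the bench. Origin: centre of its underside, on the bench; its -x is its front (tab side, towards the robot, yaw within 0.3 rad), its +x the hinge side, z up. Inside, 33 mm high foam with an instrument lying in it, up to 60 mm high
- long_case_tab_pad (a point): point on top of the grey release tab, 26 mm wide by 36 mm, that sticks out level from the middle of the case's front, 48 mm above the bench, with open space below; 113 mm in front of the case's centre. The tab is a spring rocker: pressed down here it tips about a pin 27 mm nearer the case, while its hook, rising from the pin, draws forward off the lid
- long_case_tab (a joint): tip of the release tab, rad: 0 at rest, 0.4 against its stop (this point is then 11 mm lower); the lid is let go by 0.25 (7 mm); about 1.5 N moves it, 5 N holds it on the stop; it springs back when let go
- long_case_lid_edge (a point): middle of the lid's front edge, at its underside, moving with the lid; 150 mm from the hinge; the lid is 22 mm thick above this and as long as the case, its underside a 5 mm rim around foam set 5 mm in; a small steel strike sticks out 8 mm in front of the middle
- long_case_hinge (a point): middle of the lid's hinge line, which runs along the case's y, 75 mm behind the case's centre, 60 mm above the bench
- long_case_lid (a joint): lid angle, rad: 0 shut and latched; let go, a spring pin lifts it by itself to about 0.65 and holds it there; 1.57 upright; past upright it falls slowly back and rests on its stop at 1.9; short of upright it falls back to 0.65. Weighs about 0.25 kg (about 1 N at the edge lifts it), damped 0.1 N m s/rad
- short_case: instrument case of dark plastic, 160 mm long (its y) by 150 mm deep (its x), rim 60 mm above the bench, 82 mm high with its lid shut; it does not shift on the bench. Origin: centre of its underside, on the bench; its -x is its front (tab side, towards the robot, yaw within 0.3 rad), its +x the hinge side, z up. Inside, 33 mm high foam with an instrument lying in it, up to 60 mm high
- short_case_tab_pad (a point): point on top of the grey release tab, 26 mm wide by 36 mm, that sticks out level from the middle of the case's front, 48 mm above the bench, with open space below; 113 mm in front of the case's centre. The tab is a spring rocker: pressed down here it tips about a pin 27 mm nearer the case, while its hook, rising from the pin, draws forward off the lid
- short_case_tab (a joint): tip of the release tab, rad: 0 at rest, 0.4 against its stop (this point is then 11 mm lower); the lid is let go by 0.25 (7 mm); about 1.5 N moves it, 5 N holds it on the stop; it springs back when let go
- short_case_lid_edge (a point): middle of the lid's front edge, at its underside, moving with the lid; 150 mm from the hinge; the lid is 22 mm thick above this and as long as the case, its underside a 5 mm rim around foam set 5 mm in; a small steel strike sticks out 8 mm in front of the middle
- short_case_hinge (a point): middle of the lid's hinge line, which runs along the case's y, 75 mm behind the case's centre, 60 mm above the bench
- short_case_lid (a joint): lid angle, rad: 0 shut and latched; let go, a spring pin lifts it by itself to about 0.65 and holds it there; 1.57 upright; past upright it falls slowly back and rests on its stop at 1.9; short of upright it falls back to 0.65. Weighs about 0.25 kg (about 1 N at the edge lifts it), damped 0.1 N m s/rad
- cube: loose concrete test cube, 50 mm; origin centre of underside
- brush: loose brush 110 mm long, lying; origin at its underside
- gauge: loose steel round gauge, 52 mm across, 22 mm high; origin centre of underside
- weight: loose brass knob weight, 36 mm across, 52 mm high; origin centre of underside
- tin: loose closed can, 68 mm across, 100 mm high; origin centre of underside
- wrench: loose wrench 200 mm long, lying; origin at its underside

How it is judged:
By the outcome, as a careful person would: the job done as asked, in the order asked, and still so for the second after the job is handed in, with the robot touching nothing.
It also fails if it takes over 42 s, if anything falls off the work surface, if the arm or the gripper's body presses on something with over 40 N, if the wrist force passes 120 N, or if a joint passes its speed limit or range.

### The arm

A 6-joint arm with a two-finger parallel gripper is mounted at the origin on the work surface. World frame = base frame: x ahead of the robot, y to its left, z up, the work surface at z = 0. Lengths are in m, angles in rad, forces in N, time in s.
With the tool pointing down it reaches from about 0.375 to 0.9 m from the base axis. Payload 3.1 kg.
Tool frame: the origin (TCP) lies midway between the tips of the shut fingers; the grasp point (between the pads) lies 19 mm behind it; y points along the fingers, x is the direction in which the jaws open and shut, and the axes are right-handed (so a half turn about y gives the same grasp; the last joint's range is limited). The gripper opens to 87 mm and grips with 3 to 60 N. Pads are 19 mm wide; open, the fingers measure 117 mm over their backs; the gripper's body (75 mm by 190 mm) begins 51 mm behind the grasp point.
Start: joints at [-1.437, 0.527, 1.433, -0, 1.181, -0.178], TCP at [0.192, -0.595, 0.223] pointing down, gripper open.
Joint ranges: [-3.08, 3.08], [-0.75, 2.2], [0.22, 2.44], [-1.43, 4.57], [0, 2.65], [-2.85, 2.85]. Speed limits (rad/s): [2.79, 2.79, 3.14, 3.14, 3.14, 3.14].

### API

Orientations are given as a unit quaternion [x, y, z, w].
In Python, from rig import * gives the robot as it stands.
- The arm moves only by the tool jog_arm, never from a script. Its argument "series" is a list of rows, each a list of 7 numbers: the shift along the tool's x, y, z in mm, then the turn, a rotation vector about the tool's x, y, z in rad, then the gripper's target within -1 to 1 (shut at 1, half-way at 0, fully open at -1). A call has 1 to 20 rows; each row is the pose to reach, as a shift and turn from the pose commanded when the call began, along the tool's axes at that moment; what a row does not reach only later rows make up. A row lasts 1/8 s, in which the tool goes at most 62.5 mm and 10.7 degrees, less where a joint would pass 70% of its speed; a pose out of reach is approached as far as the arm can. A call with a gripper value outside its range is refused whole. The fingers move at their own pace and stop on an object; "grip_force" is the grip in N (left out, the last holds). Time passes only in rows, so rows that repeat a pose let the fingers close. It gives the time, the measured TCP pose, the force and the opening at its end, in the units of the state.
- get_obs(): the state, without advancing time (a new reading comes with each control period).
- camera(name): name is "side" or "top"; returns a dict with "img" (420x560x3 uint8, red, green, blue), "depth" (420x560 float32, m along the optical axis (not along the pixel's ray), 0 where there is no reading), "camera_matrix" (3x3 intrinsics, pixels), "rvec" (rotation vector, rad) and "tvec" (3), from world to camera coordinates, as OpenCV has them. Camera axes: x right, y down, z forward; pixel columns grow to the right and rows downward; lengths in m; the calibration is good to about 2 mm. A picture is of the moment at which its call begins.
- hand_in(): hands the job in, once; it reports no verdict.
The state is a dict: "time": time; "q": joint angles; "joint_velocities": joint speeds; "joint_torque": joint torques, N m; "position": TCP position; "tool_rot": TCP orientation; "ft_force": force on the tool from outside, world axes, zero at the start; "moment": the same for the moment, N m; "grip_width": finger opening in m.
Only numpy, scipy, OpenCV 4.12 (cv2) and the standard library are available. Lean on these libraries where they do the work, as an engineer would, in place of code of your own. Each camera call takes 0.05 s, during which the arm holds its last target.

## Working session

There is one attempt and no reset: what is moved stays moved. The work goes in short steps, Python scripts to look and compute and a tool call to move; the robot and the scene stay as the last step left them, time stands still between calls to the robot, and variables do not carry over. Pictures are saved under pics/ and viewed, and the job is handed in when it is done.

Besides the shell and the picture viewer there is one more tool, called after "Request:" as name([rows], argument=value, ...), one row to a line, values as JSON. jog_arm: Moves the arm, as the interface text tells. Its arguments: {"type":"object","properties":{"series":{"type":"array","items":{"type":"array","items":{"type":"number"}}},"grip_force":{"type":"number"}},"required":["series"]}

```bash
ls; mkdir -p pics; python3 - <<'E'
from rig import *
import cv2,numpy as np
for n in("top","side"):
    c=camera(n);cv2.imwrite(f"pics/{n}0.png",c["img"][:,:,::-1]);np.savez(f"{n}0.npz",**c)
    R=cv2.Rodrigues(np.array(c["rvec"]))[0];print(n,-R.T@np.array(c["tvec"]).ravel(),R.round(2).tolist())
print(get_obs())
E
```

```text
pics
top [ 0.2940685  -0.01420363  1.59760029] [[-0.02, -1.0, -0.02], [-0.99, 0.02, -0.16], [0.16, 0.02, -0.99]]
side [0.3014371  0.95219332 0.7980941 ] [[-0.97, -0.25, 0.02], [-0.17, 0.57, -0.8], [0.19, -0.78, -0.59]]
{'time': 0.1, 'q': array([-1.43651331e+00,  5.28396546e-01,  1.43381138e+00, -7.69234683e-06,
        1.18141571e+00, -1.78501777e-01]), 'joint_velocities': array([ 0.00159665, -0.00134387, -0.00189495, -0.00012227,  0.00049899,
        0.0001953 ]), 'joint_torque': array([-2.13346243e-05, -4.40985596e+01, -1.77150822e+01,  6.34387834e-02,
        5.34238725e-02, -5.94981566e-05]), 'position': array([ 0.19224995, -0.59397607,  0.22164333]), 'tool_rot': array([-0.57125884,  0.41651714, -0.41552072,  0.57229305]), 'ft_force': array([ 0.51458065,  0.36211416, -0.23199075]), 'moment': array([ 0.00300283, -0.03005481, -0.01268865]), 'grip_width': 0.08677093320398226}
```

View pics/top0.png

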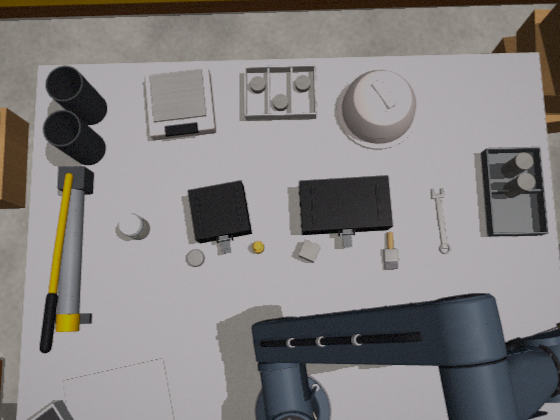

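View pics/side0.png

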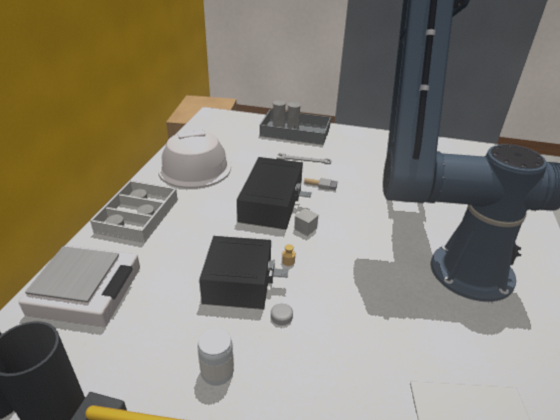

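The top view shows the long case at about (345,205) with its grey tab at (347,238). The cube is at (308,251) and the brush at (391,250), one on each side of the tab. The short case is at (220,212). Next I'll measure the long case.

```bash
cat > h.py <<'E'
import numpy as np,cv2
def load(n): return dict(np.load(n))
def ray(c,uv,z):
    R=cv2.Rodrigues(c["rvec"])[0];K=c["camera_matrix"];o=-R.T@c["tvec"].ravel()
    uv=np.atleast_2d(uv).astype(float);d=(R.T@np.linalg.inv(K)@np.c_[uv,np.ones(len(uv))].T).T
    return o+d*((z-o[2])/d[:,2])[:,None]
def cloud(c):
    R=cv2.Rodrigues(c["rvec"])[0];K=c["camera_matrix"];v,u=np.mgrid[:420,:560]
    d=c["depth"];p=np.stack([(u-K[0,2])/K[0,0]*d,(v-K[1,2])/K[1,1]*d,d],-1)
    return (p-c["tvec"].ravel())@R
def proj(c,P): return cv2.projectPoints(np.atleast_2d(np.array(P,float)),c["rvec"],c["tvec"],c["camera_matrix"],None)[0][:,0]
E
python3 - <<'E'
from h import *
c=load("top0.npz");P=cloud(c)
m=((P[...,2]>.074)&(P[...,2]<.09)&(c["depth"]>0)).astype(np.uint8)
roi=np.zeros_like(m);roi[165:245,290:405]=1
for name,(a,b,e,f) in dict(long=(165,245,290,405),short=(170,250,180,262)).items():
    s=np.zeros_like(m);s[a:b,e:f]=m[a:b,e:f]
    n,l,st,_=cv2.connectedComponentsWithStats(s);k=1+st[1:,4].argmax();v,u=np.where(l==k)
    W=ray(c,np.c_[u,v],.082)[:,:2];r=cv2.minAreaRect((W*1000).astype(np.float32));print(name,r,st[k],np.median(P[l==k][:,2]),cv2.boxPoints(r).tolist())
# tab
v,u=np.mgrid[222:256,325:375];q=P[222:256,325:375];img=c["img"].astype(int)[222:256,325:375]
t=(abs(q[...,2]-.048)<.008);print("tab",t.sum(),ray(c,np.c_[u[t],v[t]],.048).mean(0) , np.c_[u[t],v[t]].min(0),np.c_[u[t],v[t]].max(0))
big=cv2.resize(c["img"][160:270,285:415],None,fx=6,fy=5,interpolation=cv2.INTER_CUBIC);cv2.imwrite("pics/z1.png",big[:,:,::-1])
for nm,uv in dict(cube=(308,251),brush=(391,250)).items():
    a=P[uv[1]-15:uv[1]+16,uv[0]-15:uv[0]+16].reshape(-1,3);a=a[(a[:,2]>.012)];print(nm,a.min(0),a.max(0))
b=P[60:150,335:420].reshape(-1,3);b=b[b[:,2]>.02];print("bowl",b.min(0),b.max(0))
b=P[180:260,425:460].reshape(-1,3);
E
```

```text
long ((583.4022216796875, -163.49359130859375), (157.19775390625, 259.9853515625), 2.2262513637542725) [ 299  175   94   57 4521] 0.08293761539453337 [[499.81304931640625, -36.652252197265625], [509.91229248046875, -296.4413757324219], [666.9913940429688, -290.3349304199219], [656.8921508789062, -30.545806884765625]]
short ((574.2520751953125, 203.4374542236328), (152.35887145996094, 160.30838012695312), 9.323005676269531) [ 187  180   63   61 2758] 0.08291870965546547 [[486.09393310546875, 270.1918029785156], [512.0639038085938, 112.00096893310547], [662.4102172851562, 136.68310546875], [636.4402465820312, 294.8739318847656]]
tab 154 [ 0.49001898 -0.17047585  0.048     ] [325 228] [373 246]
cube [ 0.2940685  -0.08734321  0.01273974] [ 0.49584213 -0.01420363  1.59760029]
brush [ 0.2940685  -0.31854896  0.01227258] [ 0.49913201 -0.01420363  1.59760029]
bowl [ 0.2940685  -0.39136803  0.02005673] [ 0.99994656 -0.01420363  1.59760029]
```

View pics/z1.png

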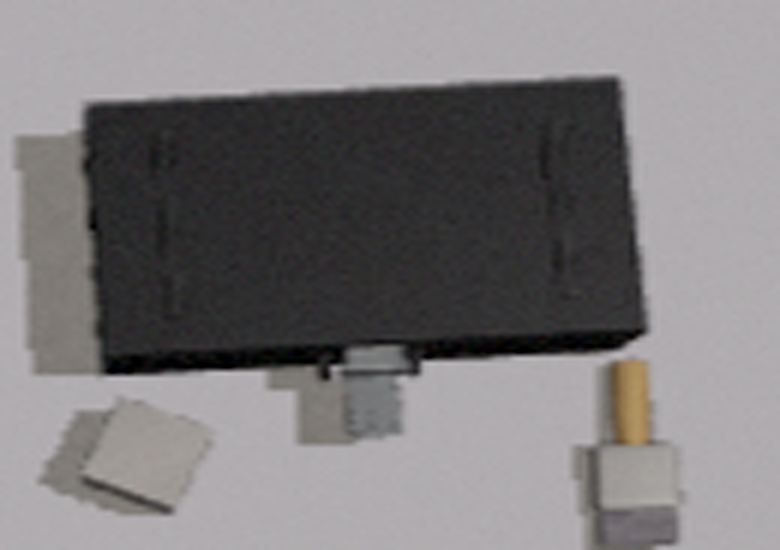

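```bash
python3 - <<'E'
from h import *
c=load("top0.npz");P=cloud(c)
for uv in [(342.5,246.5),(352,246.5),(347.3,246.5),(343,235),(352,235)]: print("tab",uv,ray(c,uv,.048)[0].round(4))
h=c["img"][172:242,296:400].astype(int)
# lid top edges by brightness profile: along columns rear/front
g=c["img"].mean(2)
for u in (310,330,370,385):
    col=g[165:245,u];d=np.diff(col);r=165+d.argmin()+.5;print("rear",u,ray(c,(u,r),.082)[0].round(4), "col",[int(x) for x in col[55:78]])
for v in (190,205,220):
    row=g[v,290:405];d=np.diff(row);print("sides",ray(c,(290+d[:30].argmin()+.5,v),.082)[0].round(4),ray(c,(290+60+d[60:].argmax()+.5,v),.082)[0].round(4))
s=load("side0.npz");Q=cloud(s)
ok=(s["depth"]>0)
Qz=Q[ok];m=(Qz[:,2]>.074)&(Qz[:,2]<.09)&(Qz[:,0]>.45)&(Qz[:,0]<.72)&(Qz[:,1]<0)&(Qz[:,1]>-.35)
r=cv2.minAreaRect((Qz[m][:,:2]*1000).astype(np.float32));print("side lid",r)
m=(abs(Qz[:,2]-.048)<.006)&(Qz[:,0]>.45)&(Qz[:,0]<.51)&(Qz[:,1]<-.13)&(Qz[:,1]>-.2);print("side tab",m.sum(),Qz[m].min(0),Qz[m].max(0),np.median(Qz[m],0))
# obstacles
T=P[c["depth"]>0]
for n,a,b,y0,y1 in [("cube",.40,.52,-.12,-.05),("brush",.4,.5,-.32,-.22),("bowlmain",.70,1.1,-.45,-.1)]:
    k=(T[:,0]>a)&(T[:,0]<b)&(T[:,1]>y0)&(T[:,1]<y1)&(T[:,2]>.012);print(n,T[k].min(0).round(3),T[k].max(0).round(3))
E
```

```text
tab (342.5, 246.5) [ 0.4639 -0.1554  0.048 ]
tab (352, 246.5) [ 0.4633 -0.1829  0.048 ]
tab (347.3, 246.5) [ 0.4636 -0.1693  0.048 ]
tab (343, 235) [ 0.4975 -0.158   0.048 ]
tab (352, 235) [ 0.497  -0.1842  0.048 ]
rear 310 [ 0.6576 -0.0651  0.082 ] col [41, 42, 42, 47, 39, 44, 43, 43, 40, 43, 37, 21, 11, 8, 40, 166, 175, 174, 175, 174, 175, 157, 151]
rear 330 [ 0.6593 -0.1232  0.082 ] col [44, 48, 43, 45, 46, 43, 46, 48, 50, 28, 4, 10, 17, 64, 115, 123, 124, 121, 168, 174, 174, 174, 174]
rear 370 [ 0.6655 -0.2394  0.082 ] col [51, 53, 50, 52, 49, 48, 52, 17, 5, 13, 15, 155, 172, 175, 175, 173, 174, 174, 174, 175, 174, 173, 172]
rear 385 [ 0.6675 -0.2829  0.082 ] col [51, 53, 53, 49, 55, 58, 21, 14, 6, 6, 118, 168, 174, 136, 125, 125, 125, 124, 124, 125, 125, 121, 124]
sides [ 0.6272 -0.031   0.082 ] [ 0.6212 -0.2936  0.082 ]
sides [ 0.5829 -0.0329  0.082 ] [ 0.5771 -0.2942  0.082 ]
sides [ 0.539  -0.0347  0.082 ] [ 0.5334 -0.2949  0.082 ]
side lid ((585.3770141601562, -160.62001037597656), (150.5108184814453, 269.74407958984375), 2.165952682495117)
side tab 86 [ 0.46107198 -0.17963108  0.04206537] [ 0.50987265 -0.13468238  0.05296785] [ 0.48510829 -0.15834139  0.04564497]
cube [ 0.423 -0.12   0.012] [ 0.52 -0.05  0.09]
brush [ 0.4   -0.319  0.012] [ 0.499 -0.277  0.03 ]
bowlmain [ 0.714 -0.449  0.012] [ 1.066 -0.131  0.148]
```

```bash
cat >> h.py <<'E'
from scipy.spatial.transform import Rotation as Ro
def target(alpha,az):
    # fingers (tool y) pointing forward at azimuth az, alpha below horizontal; jaw x horizontal
    y=np.array([np.cos(alpha)*np.cos(az),np.cos(alpha)*np.sin(az),-np.sin(alpha)])
    x=np.array([-np.sin(az),np.cos(az),0])
    out=[]
    for s in(1,-1): out.append(Ro.from_matrix(np.c_[s*x,y,np.cross(s*x,y)]))
    return out
def rel(o,p,alpha,az):
    R0=Ro.from_quat(o["tool_rot"]);p0=np.array(o["position"])
    T=min(target(alpha,az),key=lambda T:(R0.inv()*T).magnitude())
    return (R0.inv().apply(np.array(p)-p0)*1000).round(0),(R0.inv()*T).as_rotvec().round(3)
E
python3 - <<'E'
from h import *;from rig import *
o=get_obs();print(Ro.from_quat(o["tool_rot"]).as_matrix().round(3))
for al in (1.57,1.2,.8): print(al,rel(o,(.40,-.17,.22),al,.042),rel(o,(.43,-.17,.2),al,-.2))
E
```

```text
[[ 0.308 -0.     0.951]
 [-0.951  0.002  0.308]
 [-0.002 -1.     0.   ]]
1.57 (array([-339.,    2.,  328.]), array([ 0.001,  0.271, -0.002])) (array([-330.,   22.,  357.]), array([ 0.001,  0.513, -0.002]))
1.2 (array([-339.,    2.,  328.]), array([ 0.368,  0.267, -0.052])) (array([-330.,   22.,  357.]), array([ 0.363,  0.506, -0.097]))
0.8 (array([-339.,    2.,  328.]), array([ 0.766,  0.256, -0.106])) (array([-330.,   22.,  357.]), array([ 0.754,  0.486, -0.199]))
```

```bash
python3 - <<'E'
from h import *;from rig import *
o=get_obs()
print(rel(o,(.45,-.17,.20),1.0,.042))
E
```

```text
(array([-324.,   22.,  376.]), array([ 0.567,  0.263, -0.079]))
```

Request:
jog_arm([
  [-40,0,45,0,0.03,0,1],
  [-80,0,90,0.05,0.06,0,1],
  [-120,5,135,0.1,0.09,-0.01,1],
  [-160,5,180,0.2,0.12,-0.03,1],
  [-200,10,225,0.3,0.16,-0.04,1],
  [-240,15,270,0.38,0.2,-0.055,1],
  [-280,20,320,0.45,0.23,-0.065,1],
  [-310,20,360,0.52,0.25,-0.075,1],
  [-324,22,376,0.567,0.263,-0.079,1],
  [-324,22,376,0.567,0.263,-0.079,1],
  [-324,22,376,0.567,0.263,-0.079,1],
  [-324,22,376,0.567,0.263,-0.079,1],
])

```text
time: 1.6
position: [0.4507, -0.1724, 0.2009]
tool_rot: [-0.347, 0.331, -0.608, 0.633]
ft_force: [-0.7, -0.4, 0.2]
grip_width: 0.0009
```

```bash
python3 - <<'E'
from h import *;from rig import *
o=get_obs();print(o["time"],o["position"],o["q"],o["ft_force"],o["grip_width"]);print(Ro.from_quat(o["tool_rot"]).as_matrix().round(3))
ims=[]
for n in("top","side"):
    c=camera(n);ims.append(c["img"][:,:,::-1])
cv2.imwrite("pics/a1.png",np.vstack([ims[0][130:400,150:500],ims[1][100:370,150:500]]))
E
```

```text
1.6 [ 0.45072706 -0.17237058  0.20094152] [-0.89369557  0.29059848  2.19266438  1.03252425  0.5287255  -0.24573396] [-0.6859601  -0.4316964   0.15474341] 0.0008609446837193322
[[ 0.041  0.54   0.84 ]
 [-0.999  0.019  0.036]
 [ 0.003 -0.841  0.541]]
```

View pics/a1.png

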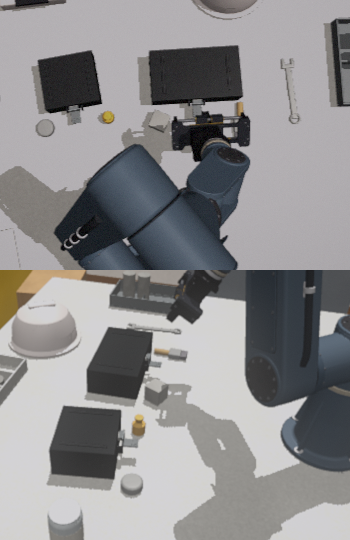

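```bash
python3 - <<'E'
from h import *;from rig import *
o=get_obs()
for z in (.10,.065,.055,.05,.045,.041): print(z,rel(o,(.478,-.1695,z),1.0,.042))
E
```

```text
0.1 (array([ -2., 100., -31.]), array([-0.   ,  0.   ,  0.003]))
0.065 (array([ -2., 129., -50.]), array([-0.   ,  0.   ,  0.003]))
0.055 (array([ -2., 138., -56.]), array([-0.   ,  0.   ,  0.003]))
0.05 (array([ -2., 142., -58.]), array([-0.   ,  0.   ,  0.003]))
0.045 (array([ -2., 146., -61.]), array([-0.   ,  0.   ,  0.003]))
0.041 (array([ -2., 149., -63.]), array([-0.   ,  0.   ,  0.003]))
```

Request:
jog_arm([
  [-1,35,-10,0,0,0,1],
  [-2,70,-20,0,0,0,1],
  [-2,100,-31,0,0,0,1],
  [-2,115,-41,0,0,0,1],
  [-2,129,-50,0,0,0,1],
  [-2,138,-56,0,0,0,1],
  [-2,142,-58,0,0,0,1],
  [-2,146,-61,0,0,0,1],
  [-2,146,-61,0,0,0,1],
])

```text
time: 2.82
position: [0.4783, -0.1685, 0.045]
tool_rot: [-0.346, 0.331, -0.608, 0.633]
ft_force: [-0.4, -1.0, 3.1]
grip_width: 0.0005
```

```bash
cat > look.py <<'E'
import sys
from h import *;from rig import *
o=get_obs();print(o["time"],o["position"].round(4),o["q"].round(3),o["ft_force"].round(1));print(Ro.from_quat(o["tool_rot"]).as_matrix().round(2).tolist())
t=camera("top");s=camera("side");np.savez("top_l.npz",**t);np.savez("side_l.npz",**s)
a=cv2.resize(t["img"][140:300,260:430],None,fx=2.3,fy=2.3);b=cv2.resize(s["img"][110:270,210:380],None,fx=2.3,fy=2.3)
cv2.imwrite(f"pics/{sys.argv[1]}.png",np.hstack([a,b])[:,:,::-1])
E
python3 look.py b1
```

```text
2.825 [ 0.4783 -0.1685  0.045 ] [-0.824  0.747  2.255  2.087  0.492 -1.351] [-0.4 -1.   3.1]
[[0.04, 0.54, 0.84], [-1.0, 0.02, 0.04], [0.0, -0.84, 0.54]]
```

View pics/b1.png

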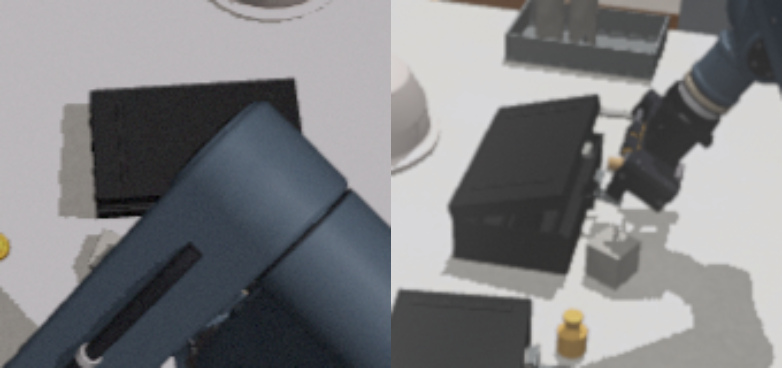

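The lid has released and is rising. I'll hold briefly, then back off.

Request:
jog_arm([
  [0,0,0,0,0,0,1],
  [0,0,0,0,0,0,1],
  [0,0,0,0,0,0,1],
  [0,-10,0,0,0,0,1],
  [0,-30,0,0,0,0,1],
  [0,-60,0,0,0,0,1],
  [0,-80,0,0,0,0,1],
  [0,-80,0,0,0,0,1],
])

```text
time: 3.92
position: [0.4335, -0.1688, 0.1128]
tool_rot: [-0.347, 0.331, -0.608, 0.633]
ft_force: [0.3, 0.7, -0.0]
grip_width: 0.0002
```

```bash
python3 look.py b2; python3 - <<'E'
from h import *;from rig import *
o=get_obs()
for al in (.5,.3):print(rel(o,(.45,-.165,.125),al,.042))
E
```

```text
3.925 [ 0.4335 -0.1688  0.1128] [-0.931  0.542  2.322  1.712  0.466 -1.049] [ 0.3  0.7 -0. ]
[[0.04, 0.54, 0.84], [-1.0, 0.02, 0.04], [0.0, -0.84, 0.54]]
(array([-4., -3., 20.]), array([0.501, 0.001, 0.001]))
(array([-4., -3., 20.]), array([0.701, 0.001, 0.001]))
```

View pics/b2.png

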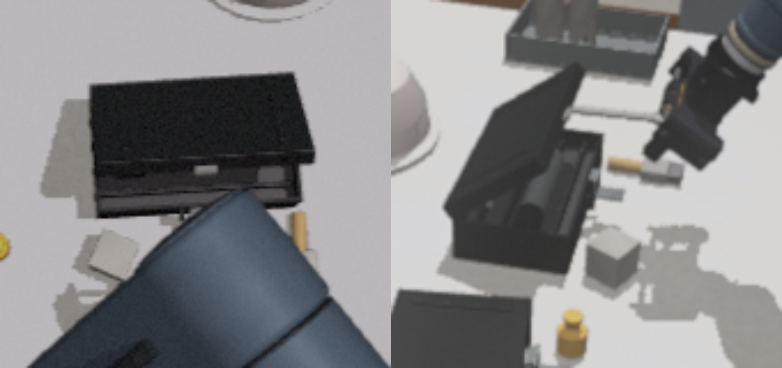

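The lid is up at about 0.65. Its front edge is near (205,165) in the left panel. I'll go in at y≈-0.205, beside the strike.

```bash
python3 - <<'E'
from h import *;from rig import *
o=get_obs()
for p in [(.45,-.207,.116),(.526,-.205,.116),(.537,-.205,.128),(.589,-.203,.160),(.611,-.202,.171),(.656,-.201,.180),(.680,-.2,.178)]: print(p,rel(o,p,1.0,.042)[0])
c=load("top_l.npz");print(proj(c,[(.541,-.164,.151),(.543,-.164,.151)]))
E
```

```text
(0.45, -0.207, 0.116) [38.  4. 14.]
(0.526, -0.205, 0.116) [40. 45. 78.]
(0.537, -0.205, 0.128) [40. 41. 94.]
(0.589, -0.203, 0.16) [ 40.  42. 155.]
(0.611, -0.202, 0.171) [ 40.  45. 179.]
(0.656, -0.201, 0.18) [ 41.  62. 222.]
(0.68, -0.2, 0.178) [ 41.  76. 241.]
[[347.91678031 214.26428497]
 [347.88924851 213.54536106]]
```

Request:
jog_arm([
  [20,2,7,0,0,0,1],
  [38,4,14,0,0,0,1],
  [39,18,35,0,0,0,1],
  [40,32,57,0,0,0,1],
  [40,45,78,0,0,0,1],
  [40,43,86,0,0,0,1],
  [40,41,94,0,0,0,1],
  [40,41,103,0,0,0,1],
  [40,41,112,0,0,0,1],
  [40,41,112,0,0,0,1],
])

```text
time: 5.28
position: [0.5528, -0.2036, 0.1371]
tool_rot: [-0.347, 0.332, -0.607, 0.634]
ft_force: [-0.8, -0.3, 0.6]
grip_width: 0.0003
```

```bash
python3 look.py b3
```

```text
5.275 [ 0.5528 -0.2036  0.1371] [-0.751  0.531  2.004  1.156  0.434 -0.257] [-0.8 -0.3  0.6]
[[0.04, 0.54, 0.84], [-1.0, 0.02, 0.04], [0.0, -0.84, 0.54]]
```

View pics/b3.png

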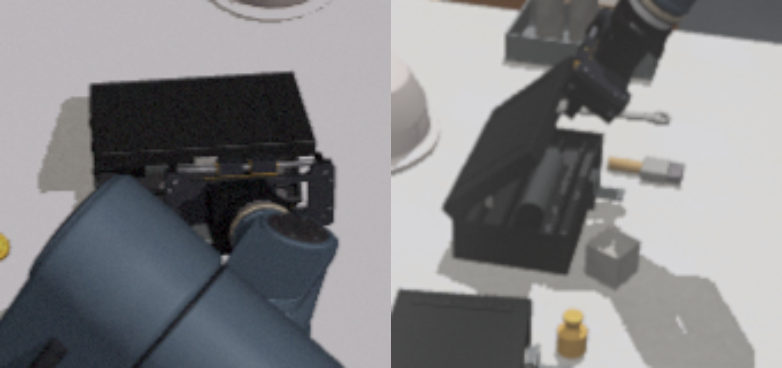

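Request:
jog_arm([
  [0,0,9,0,0,0,1],
  [0,0,18,0,0,0,1],
  [0,0,27,0,0,0,1],
  [0,1,35,0,0,0,1],
  [0,1,43,0,0,0,1],
  [0,2,51,0,0,0,1],
  [0,3,59,0,0,0,1],
  [0,4,67,0,0,0,1],
  [0,7,75,0,0,0,1],
  [0,10,83,0,0,0,1],
  [0,10,83,0,0,0,1],
])

```text
time: 6.75
position: [0.6286, -0.2014, 0.1747]
tool_rot: [-0.347, 0.331, -0.608, 0.633]
ft_force: [-0.4, -0.1, 0.3]
grip_width: 0.0007
```

```bash
python3 look.py b4
```

```text
6.75 [ 0.6286 -0.2014  0.1747] [-0.642  0.519  1.815  0.821  0.484  0.209] [-0.4 -0.1  0.3]
[[0.04, 0.54, 0.84], [-1.0, 0.02, 0.04], [0.0, -0.84, 0.54]]
```

View pics/b4.png

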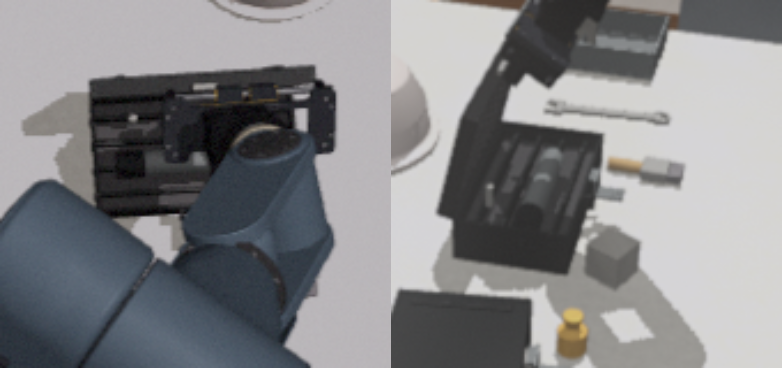

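Request:
jog_arm([
  [0,3,7,0,0,0,1],
  [0,5,14,0,0,0,1],
  [1,8,20,0,0,0,1],
  [1,11,27,0,0,0,1],
  [1,15,33,0,0,0,1],
  [1,20,40,0,0,0,1],
  [1,25,46,0,0,0,1],
  [1,25,46,0,0,0,1],
])

```text
time: 7.85
position: [0.6806, -0.2, 0.1783]
tool_rot: [-0.347, 0.331, -0.608, 0.633]
ft_force: [0.6, 0.8, 0.0]
grip_width: 0.0007
```

```bash
python3 look.py b5
```

```text
7.85 [ 0.6806 -0.2     0.1783] [-0.582  0.562  1.694  0.701  0.51   0.39 ] [0.6 0.8 0. ]
[[0.04, 0.54, 0.84], [-1.0, 0.02, 0.04], [0.0, -0.84, 0.54]]
```

View pics/b5.png

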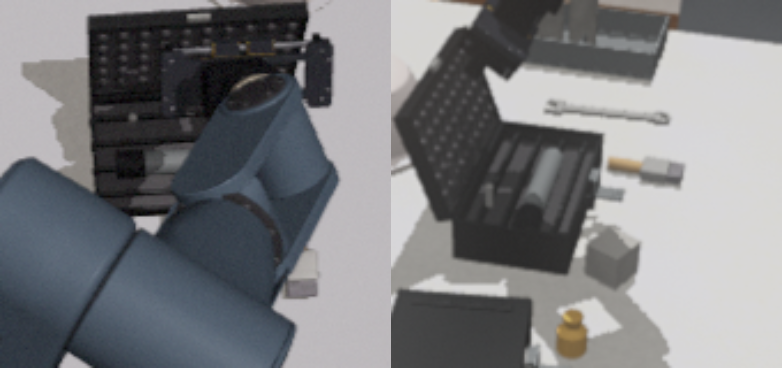

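The lid has fallen past upright, with its underside facing up. I'll withdraw up and back.

Request:
jog_arm([
  [0,-5,-10,0,0,0,1],
  [0,-25,-30,0,0,0,1],
  [0,-50,-60,0,0,0,1],
  [0,-75,-90,0,0,0,1],
  [0,-100,-120,0,0,0,1],
  [0,-120,-150,0,0,0,1],
  [0,-130,-170,0,0,0,1],
  [0,-130,-170,0,0,0,1],
  [0,-130,-170,0,0,0,1],
  [0,-130,-170,0,0,0,1],
  [0,-130,-170,0,0,0,1],
  [0,-130,-170,0,0,0,1],
])

```text
time: 9.45
position: [0.4672, -0.2088, 0.1959]
tool_rot: [-0.347, 0.331, -0.607, 0.633]
ft_force: [0.6, 0.2, -0.3]
grip_width: 0.0002
```

```bash
python3 look.py b6; python3 - <<'E'
from h import *
a=load("side_l.npz");Q=cloud(a);q=Q[(a["depth"]>0)]
m=(q[:,0]>.6)&(q[:,0]<.78)&(q[:,1]>-.28)&(q[:,1]<-.06)&(q[:,2]>.085)&(q[:,2]<.215);q=q[m]
q=q.copy();q[:,0]+=.042*(q[:,1]+.161)
l=cv2.fitLine(q[:,[0,2]].astype(np.float32),cv2.DIST_HUBER,0,.01,.01).ravel();print("lid angle",np.pi-np.arctan2(abs(l[1]),l[0]*np.sign(l[1])),len(q))
for n in("top","side"):
    A=load(n+"0.npz");B=load(n+"_l.npz");d=cv2.absdiff(A["img"],B["img"]).max(2)
    cv2.imwrite(f"pics/d_{n}.png",np.hstack([B["img"][:,:,::-1][:, :400],cv2.merge([d]*3)[:,:400]]) if 0 else np.where((d>40)[...,None],np.uint8([0,0,255]),B["img"][:,:,::-1]))
E
python3 -c "
import cv2,numpy as np
cv2.imwrite('pics/d.png',cv2.resize(np.hstack([cv2.imread('pics/d_top.png')[100:400,170:500],cv2.imread('pics/d_side.png')[100:400,100:430]]),None,fx=1.2,fy=1.2))"
```

```text
9.45 [ 0.4672 -0.2088  0.1959] [-0.923  0.339  2.12   0.989  0.559 -0.223] [ 0.6  0.2 -0.3]
[[0.04, 0.54, 0.84], [-1.0, 0.02, 0.04], [0.0, -0.84, 0.54]]
lid angle 1.9191587 1350
```

View pics/b6.png

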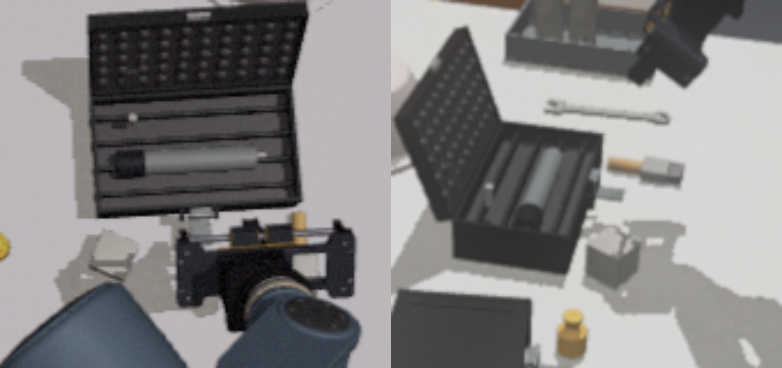

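View pics/d.png

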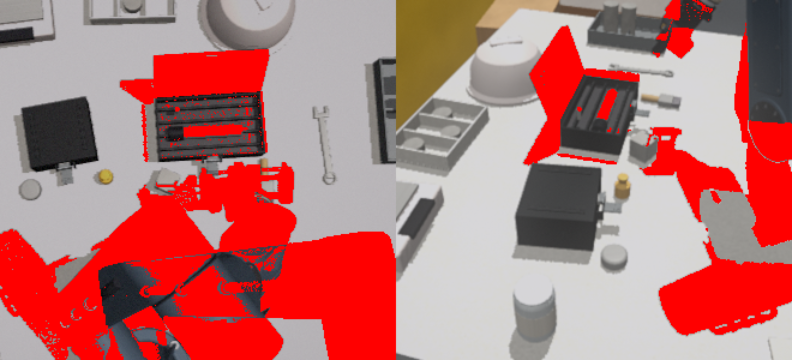

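The lid stands at about 1.9, the short case is shut, and the loose objects haven't moved; the only differences near them are shadows. The arm is in free space about 0.15 m above the bench, so I'm handing in.

```bash
python3 -c "
from rig import *
print(get_obs()['joint_velocities'].round(3));print(hand_in())"
```

```text
[-0.006 -0.     0.002  0.001  0.001 -0.   ]
the job is handed in; nothing more can be done
None
```

The long case is open. I pressed its tab with the shut fingertips, the lid sprang up to about 0.65 rad, and I pushed it past upright beside the strike. I then backed the arm clear and handed the job in at about 9.5 s.

**Lid:** a line fit to the side camera's depth gave 1.92 rad, against the 1.9 stop, so it is resting fully open with the arm away.

**Surroundings:** comparing before and after pictures showed the short case shut and its tab untouched. The loose things stayed where they were. The only changes near the cube were the arm's shadow. In the last top view the gripper partly hid the brush, but the side view showed it unmoved.

**Forces:** the readings at the end of each move were at most about 3 N, during the tab press. The final reading was free-air noise. No check failed or disagreed.

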